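Nest the shield cans and hold the field probe in the bore

TASK

Build up the magnetic shield on its black base plate: lower the copper can into the fixed steel can and let go, then lower the green can (white cap with a hole) into the copper can and let go; set each down on the floor of the one before, do not drop it. Then take the red-handled probe from its blue stand, lower its stem straight down through the hole in the white cap without touching the can, until the yellow band on the stem is level with the top of the cap, and finish while still holding the probe there, still, upright and centred in the hole. Leave everything else on the bench where it is.

Things in the scene. Friction and masses are not known exactly. Their poses are not given: they have to be found in the camera images.
- outer: Fixed steel can, open at the top, screwed to a black base plate 130 x 130 x 8 mm that is fixed to the bench. Origin: centre of the plate's underside, on the bench; z up. Can outside diameter 86, inside diameter 80; its rim is 48 mm above the bench, its inner floor 12 mm above the bench.
- outer_floor (a point): Centre of the steel can's inner floor (12 mm above the bench), z up. The copper can is to stand here.
- mid: Loose copper-coloured can, open at the top, plain cylinder, about 150 g: outside diameter 60, inside diameter 54, height 68, floor 4 thick. Origin: centre of its underside; z up along the can. Starts standing on the bench. Seated in the steel can, its top 32 mm stand clear of the steel rim, to be gripped from above across the outside.
- mid_floor (a point): Centre of the copper can's inner floor, 4 mm above its underside. The green can is to stand here.
- small: Loose green can with white cap, about 120 g: outside diameter 38, height 96 with the cap. The cap is the top 12 mm, with a central through hole (bore) of diameter 20; below it the can is hollow (inside diameter 33, floor 4 thick). Origin: centre of its underside; z up. Starts standing on the bench. Seated in the copper can, its top 32 mm stand clear of the copper rim.
- bore (a point): Centre of the mouth of the bore, in the top face of the green can's white cap (96 mm above its underside); z is the bore's axis, up.
- holder: Blue probe stand fixed to the bench, 80 x 80 mm, 92 high: a top plate 12 thick with a 19 mm through hole in its centre, on two side walls. Origin: centre of its underside; z up.
- probe: Loose field probe, about 70 g, standing upright in the stand with the underside of its handle resting on the stand's top plate: bare steel stem diameter 8, 80 long, under a round red handle diameter 24, 65 long. Total length 145. Origin: lower end of the stem (12 mm above the bench at the start); z along the probe from stem to handle.
- tip (a point): Lower end of the probe's stem (same point as the probe's origin).
- band (a point): Centre of the yellow band (8 mm tall) on the stem, 60 mm above the tip and 20 mm below the handle.
- grip (a point): Middle of the probe's red handle, on its axis, 112 mm above the tip.
- spool: Bystander: orange plastic solder spool with two flanges, diameter 56, 32 high, standing on a flange (mm). Leave alone. Origin: its underside (on the bench).
- driver: Bystander: yellow-handled screwdriver lying on the bench (mm). Leave alone. Origin: its underside, near its middle.
- carton: Bystander: small white box 70 x 50 x 40 (mm). Leave alone. Origin: its underside (on the bench).
- bottle: Bystander: green bottle, diameter 66, 200 high (mm). Leave alone. Origin: its underside (on the bench).
- tub: Bystander: open blue plastic tub, rim diameter 60, 45 high (not one of the cans) (mm). Leave alone. Origin: its underside (on the bench).
- pliers: Bystander: blue-handled pliers lying flat, about 150 long (mm). Leave alone. Origin: its underside (on the bench).
- fan: Bystander: black square cooling fan 70 x 70, 25 thick, standing on edge (mm). Leave alone. Origin: its underside (on the bench).
Mind the look-alikes: they are no part of the job. Of the things that look like the mid, take the one that is farthest to the robot's right at the start.

How it is judged:
By the outcome, as a careful person would: the job done as asked, in the order asked, and still so for the second after the job is handed in, while the arm keeps its last pose, push and grip.
It also fails if it takes over 64 s, if anything falls off the work surface, if the arm or the gripper's body presses on something with over 40 N, if the wrist force passes 120 N, or if a joint passes its speed limit or range.

ROBOT

A 6-joint arm with a two-finger parallel gripper is mounted at the origin on the work surface. World frame = base frame: x ahead of the robot, y to its left, z up, the work surface at z = 0. Lengths are in m, angles in rad, forces in N, time in s.
With the tool pointing down it reaches from about 0.325 to 0.775 m from the base axis. Payload 5.5 kg.
Tool frame: the origin (TCP) lies between the finger pads; the fingertips stand 8 mm ahead of it and the grasp point (between the pads) lies 11 mm behind it (tcp_to_tips is the distance from the TCP to the fingertips, in m); z points along the fingers, y is the line along which they close (so a half turn about z gives the same grasp; the last joint's range is limited). The gripper opens to 88 mm and grips with 3 to 60 N. Pads are 20 mm wide; open, the fingers measure 115 mm over their backs; the gripper's body (75 mm by 178 mm) begins 61 mm behind the grasp point.
Start: joints at [-1.351, 0.091, 1.231, -0, 1.82, -0.057], TCP at [0.164, -0.577, 0.231] pointing down, gripper open.
Joint ranges: [-2.87, 2.87], [-0.86, 2.18], [0.17, 2.46], [-1.51, 4.65], [0.06, 2.69], [-2.65, 2.65]. Speed limits (rad/s): [2.57, 2.57, 3.01, 3.14, 3.14, 3.14].

INTERFACE

Orientations are given as a unit quaternion [w, x, y, z].
In Python, from bench import * gives the robot as it stands. Calls block until the motion is done:
- move_to(position, orientation): joint-space move of the TCP to a pose.
- move_l(position, speed=0.15, orientation=None): straight line of the TCP; orientation=None keeps the orientation; speed is the mean speed in m/s.
- movej(angles): joint-space move.
- gripper_open() and close(): open the fingers fully, or close them until they stop; the grip force is fixed at half the most.
- hold(seconds).
- inverse_kinematics(position, orientation): joint angles nearest the present ones, or None.
- state(): the state.
- get_image(name): name is "scene" or "side" or "wrist"; returns a dict with "frame" (384x512x3 uint8, blue, green, red), "depth" (384x512 float32, m along the optical axis (not along the pixel's ray), 0 where there is no reading), "camera_matrix" (3x3 intrinsics, pixels), "view" (4x4, takes a point from world to camera coordinates). Camera axes: x right, y up, looking along -z (the intrinsics and any distortion apply to the point x, -y, -z); pixel columns grow to the right and rows downward; lengths in m; the calibration is good to about 2 mm. A picture is of the moment at which its call begins.
A pose or a line that the arm cannot do raises IKError and nothing moves.
- job_done(): hands the job in; it is judged then, once.
The state is a dict: "time": time; "joint_pos": joint angles; "dq": joint speeds; "joint_torque": joint torques, N m; "ee_pos": TCP position; "ee_rot": TCP orientation; "ft_force": force on the tool from outside, world axes, zero at the start; "moment": the same for the moment, N m; "finger_gap": finger opening in m; "finger_force": force on a finger pad.
Only numpy, scipy, OpenCV 4.12 (cv2) and the standard library are available. Lean on these libraries where they do the work, as an engineer would, in place of code of your own. Each camera call takes 0.05 s, during which the arm holds its last target. There are 200 camera calls.

## Working session

There is one attempt and no reset: what is moved stays moved. The work goes in short steps, each a Python script; the robot and the scene stay as the last script left them, time stands still between calls to the robot, and variables do not carry over. Pictures are saved under pics/ and viewed, at most 10 in all, crops included, and the job is handed in when it is done.

```bash
mkdir -p pics; ls
python3 - <<'E'
from bench import *
import cv2,numpy as np,pickle
d={n:get_image(n) for n in("scene","side")}
pickle.dump(d,open("im0.pkl","wb"))
for n in d:
    cv2.imwrite(f"pics/{n}0.png",cv2.resize(d[n]["frame"],(768,576),interpolation=cv2.INTER_CUBIC))
    print(n,d[n]["camera_matrix"],d[n]["view"])
print(state())
E
```

```text
pics
scene [[460.28709256   0.         247.05131077]
 [  0.         460.28709256 190.99390639]
 [  0.           0.           1.        ]] [[-0.67293302  0.73940855  0.02088391  0.36504987]
 [-0.4808209  -0.45869918  0.7472659   0.18786735]
 [ 0.56211423  0.49281848  0.66419691 -1.71319704]
 [ 0.          0.          0.          1.        ]]
side [[459.62831888   0.         258.32585081]
 [  0.         459.62831888 197.67145321]
 [  0.           0.           1.        ]] [[-0.86470372 -0.50196127 -0.0179547   0.45021833]
 [ 0.25604657 -0.47126804  0.84400627 -0.22425159]
 [-0.43211994  0.72521812  0.53603268 -1.34687339]
 [ 0.          0.          0.          1.        ]]
{'time': 0.1, 'joint_pos': array([-1.35073391e+00,  9.17972003e-02,  1.23171866e+00,  1.88084215e-05,
        1.81980689e+00, -5.66941081e-02]), 'dq': array([ 0.00168471, -0.00325792, -0.00255231,  0.00217404, -0.00055825,
       -0.00166802]), 'joint_torque': array([ 2.45392373e-03, -4.47857058e+01, -4.07570851e+01,  6.98835868e-02,
        2.83807068e-02, -1.07866356e-04]), 'ee_pos': array([ 0.16389728, -0.57693058,  0.22963821]), 'ee_rot': array([-8.62906100e-04,  9.90440307e-01,  1.37939300e-01, -6.14962906e-05]), 'ft_force': array([-0.89371664,  0.17356267, -0.05388016]), 'moment': array([ 0.03461286,  0.0049666 , -0.00157183]), 'finger_force': 0.0, 'finger_gap': 0.08806926779889511}
```

View pics/scene0.png

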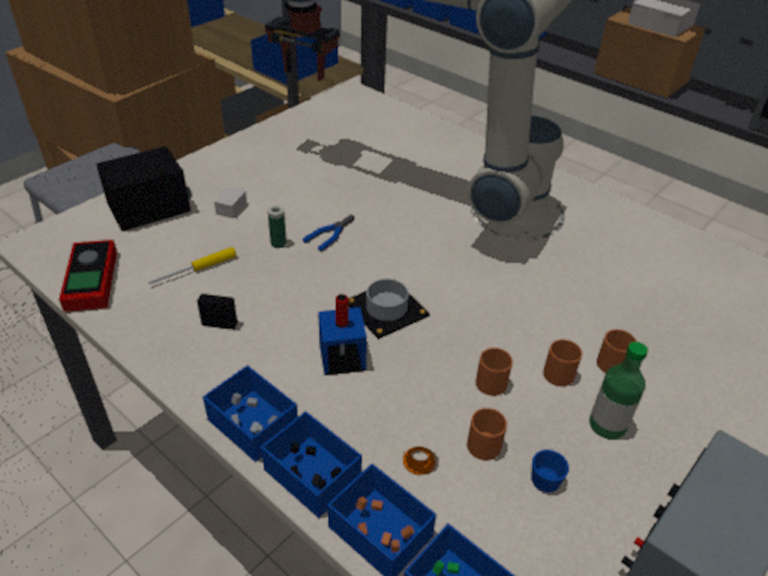

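View pics/side0.png

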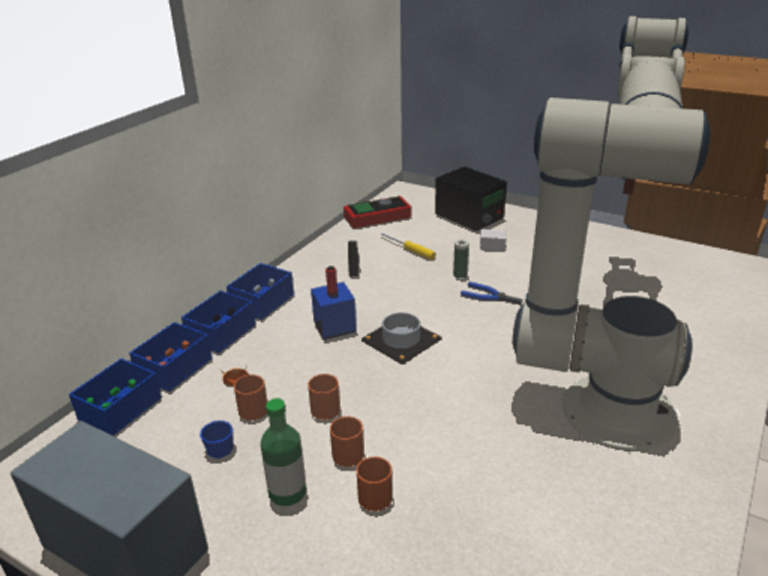

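The scene view (768 px wide) shows four copper-coloured cans at (494,370), (562,362), (617,352) and (487,433). It also shows the steel can at (387,300), the stand and probe at (342,335), and the green can at (277,227). In the side view the copper cans are at (324,396), (347,441), (375,483) and (250,397). Next I locate them and compare y: the robot's right is -y.

```bash
cat > h.py <<'E'
import numpy as np,cv2
from scipy.optimize import least_squares
def cloud(im):
    K,V=im["camera_matrix"],im["view"]; d=im["depth"]
    v,u=np.mgrid[:d.shape[0],:d.shape[1]]
    P=np.stack([(u-K[0,2])/K[0,0]*d,-(v-K[1,2])/K[1,1]*d,-d],-1)
    W=(P-V[:3,3])@V[:3,:3]
    W[d==0]=np.nan
    return W
def proj(im,p):
    c=im["view"][:3,:3]@np.asarray(p)+im["view"][:3,3]; K=im["camera_matrix"]
    return K[0,0]*c[0]/-c[2]+K[0,2],K[1,1]*-c[1]/-c[2]+K[1,2]
def ray(im,u,v,z):
    "pixel -> world point on plane z"
    K,V=im["camera_matrix"],im["view"]; R=V[:3,:3]
    C=-R.T@V[:3,3]; r=R.T@np.array([(u-K[0,2])/K[0,0],-(v-K[1,2])/K[1,1],-1])
    return C+r*(z-C[2])/r[2]
def circ(p,r):
    f=lambda c:np.hypot(*(p-c).T)-r
    s=least_squares(f,np.median(p,0),loss="soft_l1",f_scale=.001)
    return s.x,np.sqrt(np.mean(f(s.x)**2))
E
python3 - <<'E'
from h import *; import pickle
d=pickle.load(open("im0.pkl","rb"))
pts={"scene":dict(c1=(494,358,.068),c2=(562,349,.068),c3=(617,340,.068),c4=(487,419,.068),steel=(387,288,.048),small=(277,211,.096),probe=(342,298,.157),
 hold=(342,320,.092),spool=(420,455,.03),tub=(550,460,.045),bottle=(637,350,.2),fan=(218,300,.07),carton=(232,195,.04)),
"side":dict(c1=(324,381,.068),c2=(347,425,.068),c3=(375,466,.068),c4=(250,382,.068),steel=(401,321,.048),small=(461,243,.096),probe=(332,268,.157),hold=(332,293,.092),spool=(235,375,.03),tub=(217,430,.045),bottle=(276,405,.2),fan=(353,242,.07),carton=(493,233,.04))}
rad=dict(c1=.030,c2=.030,c3=.03,c4=.03,steel=.0425,small=.019,probe=.012)
for k in pts["scene"]:
    for n in d:
        u,v,z=pts[n][k]; u/=1.5;v/=1.5
        p=ray(d[n],u,v,z); s=""
        if k in rad:
            W=cloud(d[n]); m=(np.hypot(W[...,0]-p[0],W[...,1]-p[1])<rad[k]+.02)&(W[...,2]>z*.25)&(W[...,2]<z+.01)
            q=W[m]; s=f"maxz {np.nanpercentile(q[:,2],97):.3f} n{len(q)}"
            if k not in("steel","probe") : c,e=circ(q[:,:2],rad[k]); s+=f" fit {c.round(4)} {e:.4f}"
        print(k,n,p.round(3),s)
a=d["scene"]["frame"][215:310,305:435]; b=d["side"]["frame"][240:345,150:275]
cv2.imwrite("pics/cans.png",np.hstack([cv2.resize(x,(400,320),interpolation=cv2.INTER_CUBIC) for x in(a,b)]))
E
```

```text
c1 scene [0.509 0.269 0.068] maxz 0.070 n545 fit [0.5075 0.2733] 0.0023
c1 side [0.506 0.268 0.068] maxz 0.068 n486 fit [0.505  0.2733] 0.0025
c2 scene [0.404 0.348 0.068] maxz 0.070 n545 fit [0.4009 0.3543] 0.0023
c2 side [0.4   0.35  0.068] maxz 0.069 n578 fit [0.3986 0.3546] 0.0021
c3 scene [0.312 0.411 0.068] maxz 0.070 n426 fit [0.3062 0.417 ] 0.0022
c3 side [0.306 0.409 0.068] maxz 0.069 n655 fit [0.304  0.4166] 0.0022
c4 scene [0.63  0.339 0.068] maxz 0.070 n618 fit [0.632  0.3447] 0.0022
c4 side [0.63  0.34  0.068] maxz 0.069 n482 fit [0.6296 0.3446] 0.0025
steel scene [ 0.482 -0.011  0.048] maxz 0.051 n614
steel side [ 0.489 -0.008  0.048] maxz 0.050 n483
small scene [ 0.5   -0.322  0.096] maxz 0.100 n251 fit [ 0.4954 -0.3306] 0.0037
small side [ 0.492 -0.324  0.096] maxz 0.098 n195 fit [ 0.4942 -0.331 ] 0.0038
probe scene [0.652 0.026 0.157] maxz 0.161 n412
probe side [0.646 0.023 0.157] maxz 0.160 n241
hold scene [0.645 0.019 0.092] 
hold side [0.649 0.025 0.092] 
spool scene [0.739 0.288 0.03 ] 
spool side [0.706 0.303 0.03 ] 
tub scene [0.611 0.454 0.045] 
tub side [0.615 0.456 0.045] 
bottle scene [0.452 0.48  0.2  ] 
bottle side [0.439 0.482 0.2  ] 
fan scene [ 0.755 -0.211  0.07 ] 
fan side [ 0.763 -0.24   0.07 ] 
carton scene [ 0.48  -0.511  0.04 ] 
carton side [ 0.481 -0.515  0.04 ]
```

View pics/cans.png

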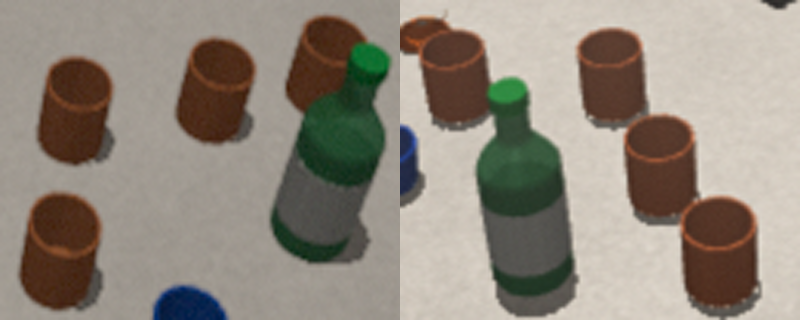

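c1 fits, the can at scene (494,370) and side (324,396): its y of 0.273 is the smallest, against 0.345, 0.354 and 0.417 for the others. The crop confirms it as a plain open copper can standing alone. Before grasping I'll fly over the green can, the steel can and then c1 with the wrist camera.

```bash
cat > m.py <<'E'
from bench import *
from h import *
Q=[0,1,0,0]
def rim(im,p,z,ro,ri,dz=.005):
    "fit circle to the ring of depth points at height z; returns centre"
    W=cloud(im).reshape(-1,3); r=np.hypot(W[:,0]-p[0],W[:,1]-p[1])
    q=W[(abs(W[:,2]-z)<dz)&(r<ro+.015)]
    if len(q)<20: return None,len(q),0
    g=lambda c:(lambda r:np.where(r>ro,r-ro,np.where(r<ri,ri-r,0)))(np.hypot(*(q[:,:2]-c).T))
    s=least_squares(g,q[:,:2].mean(0),loss="soft_l1",f_scale=.001)
    return s.x.round(4),len(q),np.sqrt(np.mean(g(s.x)**2)).round(4),q[:,2].mean().round(4)
E
python3 - <<'E'
from m import *; import pickle
o={}
for k,p,z,ro,ri in(("small",(.495,-.331),.096,.019,.010),("steel",(.485,-.010),.048,.043,.040),("c1",(.506,.273),.068,.030,.027)):
    move_to([p[0],p[1],.25],Q); hold(.15); im=get_image("wrist"); o[k]=im
    print(k,state()["time"],state()["ee_pos"].round(4),rim(im,p,z,ro,ri))
pickle.dump(o,open("im1.pkl","wb"))
f=[cv2.resize(o[k]["frame"],(266,200),interpolation=cv2.INTER_AREA) for k in o]
cv2.imwrite("pics/w1.png",np.hstack(f))
V=im["view"];print(-V[:3,:3].T@V[:3,3],V[2,:3])
E
```

```text
small 1.825 [ 0.4944 -0.3318  0.2499] (array([ 0.495 , -0.3287]), 744, np.float64(0.0), np.float64(0.0956))
steel 3.2417 [ 0.4852 -0.011   0.2498] (array([ 0.4888, -0.0018]), 630, np.float64(0.0001), np.float64(0.0474))
c1 4.5417 [0.5065 0.2717 0.2503] (array([0.5066, 0.2747]), 484, np.float64(0.0001), np.float64(0.0673))
[0.58513997 0.27187838 0.40438744] [ 2.85504970e-01 -4.01489976e-04  9.58377144e-01]
```

View pics/w1.png

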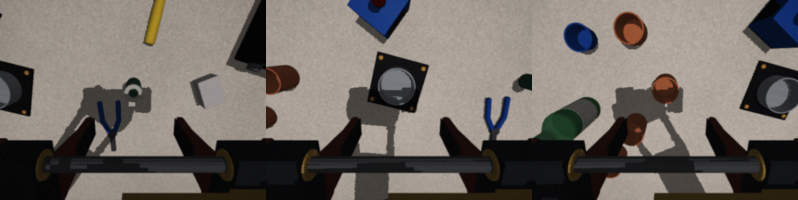

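Run:
```python
from h import *; import pickle
o=pickle.load(open("im1.pkl","rb"));d=pickle.load(open("im0.pkl","rb"))
for nm,im in(("w",o["steel"]),("scene",d["scene"]),("side",d["side"])):
    W=cloud(im).reshape(-1,3);r=np.hypot(W[:,0]-.487,W[:,1]+.006)
    for z,rr in((.048,.0415),):
        q=W[(abs(W[:,2]-z)<.004)&(r<.06)]
        print(nm,q[:,:2].min(0),q[:,:2].max(0),circ(q[:,:2],rr))
    q=W[(abs(W[:,2]-.008)<.003)&(r<.12)];print(" plate",q.min(0),q.max(0))
for k,p,z,rr in(("small",(.495,-.33),.096,.0145),("c1",(.506,.273),.068,.0285)):
    W=cloud(o[k]).reshape(-1,3);r=np.hypot(W[:,0]-p[0],W[:,1]-p[1])
    q=W[(abs(W[:,2]-z)<.004)&(r<.05)];print(k,q[:,:2].min(0),q[:,:2].max(0),circ(q[:,:2],rr))
im=o["steel"]
c=im["frame"][80:240,140:360].copy()
for z,R in((.048,.040),(.048,.043)):
    for a in np.linspace(0,2*np.pi,60):
        u,v=proj(im,[.4888+R*np.cos(a),-.0018+R*np.sin(a),z]); 
        if 0<=v-80<160 and 0<=u-140<220: c[int(v-80),int(u-140)]=(0,0,255)
cv2.imwrite("pics/steel.png",cv2.resize(c,(660,480),interpolation=cv2.INTER_NEAREST))
```

```text
w [ 0.44600887 -0.04452479] [0.53118153 0.04104796] (array([ 0.48890496, -0.0017786 ]), np.float64(0.0009976774315655506))
 plate [ 0.41117174 -0.07986657  0.0051088 ] [0.605636   0.07552224 0.01099672]
scene [ 0.44457672 -0.04712872] [0.5345145  0.04101125] (array([ 0.48992205, -0.00220358]), np.float64(0.0019313483234620367))
 plate [ 0.37355474 -0.12420599  0.00504889] [0.58846335 0.10715097 0.01097158]
side [ 0.44399011 -0.04497293] [0.53063124 0.04132088] (array([ 0.4873543, -0.0019321]), np.float64(0.002264957063379026))
 plate [ 0.37278455 -0.12129653  0.00501285] [0.60323366 0.08580763 0.01095612]
small [ 0.4766782  -0.34752387] [ 0.51328577 -0.31087227] (array([ 0.49544573, -0.32881525]), np.float64(0.0025726672939330314))
c1 [0.47663854 0.2455473 ] [0.53593669 0.30450156] (array([0.50669648, 0.27474994]), np.float64(0.0009777528061514272))
```

View pics/steel.png

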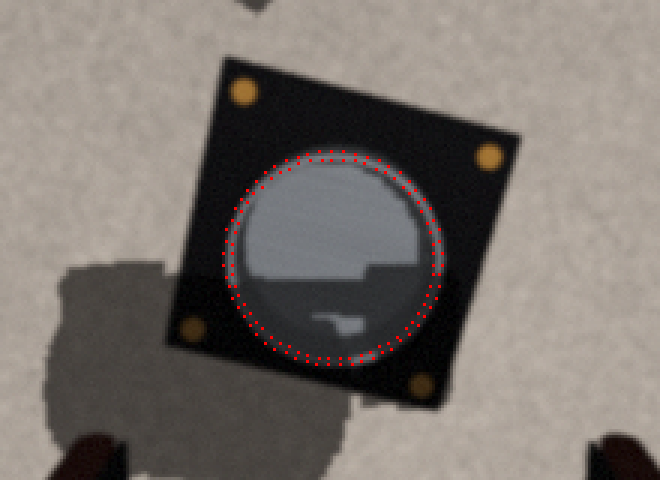

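The steel rim overlay fits, and all three cameras agree on a centre of (0.489, -0.002). Now grasp c1 and seat it.

```bash
cat >> m.py <<'E'
def st(t=""):
    s=state(); print(t,round(s["time"],2),s["ee_pos"].round(4),"gap",round(s["finger_gap"],4),"ff",round(s["finger_force"],1),"F",s["ft_force"].round(1)); return s
def seat(x,y,z,n=6,thr=4):
    "step down by 1 mm from z until the floor pushes back"
    f0=state()["ft_force"][2]
    for i in range(n):
        move_l([x,y,z-.001*i],.03); hold(.08); f=state()["ft_force"][2]-f0
        if f>thr: break
    return st(f"seat dz step {i} df {f:.1f}")
E
python3 - <<'E'
from m import *
x,y=.5066,.2747
move_l([x,y,.11],.25); move_l([x,y,.050],.12); st("down")
close(); st("grip")
move_l([x,y,.17],.2); st("lift")
X,Y=.4889,-.0018
move_to([X,Y,.17],Q); move_l([X,Y,.068],.12); hold(.15); st("above floor")
seat(X,Y,.066,8)
E
```

```text
down 5.9 [0.5071 0.2749 0.0511] gap 0.0876 ff 0.0 F [-0.1 -1.2  0.4]
grip 6.46 [0.5068 0.2747 0.0505] gap 0.059 ff 30.0 F [ 0.5 -0.7  2.6]
lift 7.21 [0.5061 0.2745 0.1682] gap 0.059 ff 30.0 F [ 0.7  0.2 -1.9]
above floor 9.43 [ 0.4895 -0.0018  0.0691] gap 0.0592 ff 30.0 F [ 0.2  0.6 -1.5]
seat dz step 5 df 8.7 11.43 [ 0.4892 -0.0018  0.0624] gap 0.0593 ff 30.0 F [-3.4  1.1  7.2]
```

Run:
```python
from m import *
X,Y=.4889,-.0018
gripper_open(); hold(.1); st("open")
move_l([X,Y,.25],.25); hold(.15)
im=get_image("wrist"); m=rim(im,(X,Y),.080,.030,.027); print("mid",m)
x,y=.4953,-.3288
move_to([x,y,.2],Q); move_l([x,y,.079],.15); st("down")
close(); st("grip")
move_l([x,y,.25],.25); st("lift")
X,Y=map(float,m[0])
move_to([X,Y,.25],Q); hold(.1); st("over")
```

```text
open 12.18 [ 0.4889 -0.0018  0.061 ] gap 0.0883 ff 0.0 F [0.4 0.5 1.7]
mid (array([ 0.4889, -0.0012]), 522, np.float64(0.0001), np.float64(0.0794))
down 15.49 [ 0.4959 -0.329   0.0804] gap 0.0878 ff 0.0 F [ 0.4 -0.6 -0.3]
grip 16.32 [ 0.4953 -0.3288  0.079 ] gap 0.0371 ff 30.0 F [ 0.2 -0.4 -0.1]
lift 17.16 [ 0.495  -0.3286  0.2481] gap 0.0374 ff 30.0 F [ 0.   0.6 -1.6]
over 18.5 [ 0.4891 -0.0023  0.2497] gap 0.0373 ff 30.0 F [-0.3 -0.2 -1. ]
```

Run:
```python
from m import *
X,Y=.4889,-.0013
move_l([X,Y,.102],.15); hold(.15); st("above")
seat(X,Y,.099,8)
gripper_open(); hold(.1); st("open")
move_l([X,Y,.28],.25); hold(.15)
im=get_image("wrist")
print("mid",rim(im,(X,Y),.080,.030,.027),"small",rim(im,(X,Y),.112,.019,.010))
# look at the probe from above too
move_to([.61,.0215,.30],Q); hold(.15); im2=get_image("wrist"); p=(.648,.024)
W=cloud(im2).reshape(-1,3); r=np.hypot(W[:,0]-p[0],W[:,1]-p[1])
q=W[(abs(W[:,2]-.157)<.006)&(r<.03)]; print("probe",len(q),q.min(0),q.max(0),q.mean(0)); st()
cv2.imwrite("pics/w2.png",np.hstack([cv2.resize(i["frame"][40:240,106:406],(390,260),interpolation=cv2.INTER_CUBIC) for i in(im,im2)]))
import pickle; pickle.dump((im,im2),open("im2.pkl","wb"))
```

```text
above 19.78 [ 0.4895 -0.0013  0.1032] gap 0.0371 ff 30.0 F [-0.4 -0.3 -0.8]
seat dz step 5 df 6.6 21.78 [ 0.4892 -0.0014  0.0949] gap 0.0372 ff 30.0 F [-1.1 -0.8  5.7]
open 22.79 [ 0.4889 -0.0013  0.094 ] gap 0.0881 ff 0.0 F [-0.4  0.6  0.3]
mid (array([ 0.4876, -0.0012]), 439, np.float64(0.0026), np.float64(0.0796)) small (array([ 0.4887, -0.0012]), 696, np.float64(0.0), np.float64(0.1116))
probe 467 [0.63916562 0.01450794 0.1518737 ] [0.66219224 0.03778126 0.1615994 ] [0.65095715 0.02625725 0.15796678]
 24.65 [0.6091 0.0212 0.3009] gap 0.0879 ff 0.0 F [-0.3  0.4 -0.3]
```

View pics/w2.png

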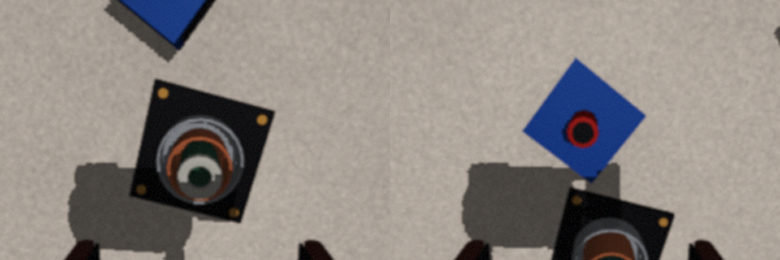

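Left crop: the green can with its white ring at (200,177) is nested in the copper can, and that in the steel can. Right crop: the red probe handle at (582,130) is upright in the blue stand. Grasp the probe, lift it and bring it above the bore.

Run:
```python
from m import *; import pickle
x,y=.6507,.0262
move_l([x,y,.20],.25); move_l([x,y,.113],.12); st("down")
close(); st("grip")
move_l([x,y,.25],.12); st("lift")
X,Y=.4889,-.0012
move_l([X,Y,.25],.15); hold(.3); st("over")
o={n:get_image(n) for n in("scene","side")}; pickle.dump(o,open("im3.pkl","wb"))
t=[]
for n in o:
    u,v=map(int,proj(o[n],[X,Y,.16])); c=o[n]["frame"][v-35:v+35,u-25:u+25]
    print(n,"crop origin",u-25,v-35,"bore px",proj(o[n],[X,Y,.112]),"tip px",proj(o[n],[X,Y,.149]),"px/m",460/-(o[n]["view"]@[X,Y,.15,1])[2])
    t.append(cv2.resize(c,(400,560),interpolation=cv2.INTER_CUBIC))
cv2.imwrite("pics/over.png",np.hstack(t))
```

```text
down 26.11 [0.6512 0.0262 0.1144] gap 0.0878 ff 0.0 F [ 0.3 -0.5  0.7]
grip 27.11 [0.6507 0.0262 0.113 ] gap 0.0239 ff 30.0 F [ 0.4 -0.2  0.6]
lift 28.4 [0.6504 0.0262 0.2487] gap 0.0233 ff 30.0 F [-0.2  0.4 -0.8]
over 29.94 [ 0.4891 -0.0011  0.2497] gap 0.0236 ff 30.0 F [-0.4  0.4 -0.1]
scene crop origin 235 130 bore px (np.float64(259.7020057788572), np.float64(178.50053020329736)) tip px (np.float64(260.19943695468925), np.float64(168.77412804812843)) px/m 343.45242862465716
side crop origin 241 151 bore px (np.float64(266.3154132029815), np.float64(198.89067115640873)) tip px (np.float64(266.21610980599763), np.float64(189.20313912555613)) px/m 311.10464035868506
```

View pics/over.png

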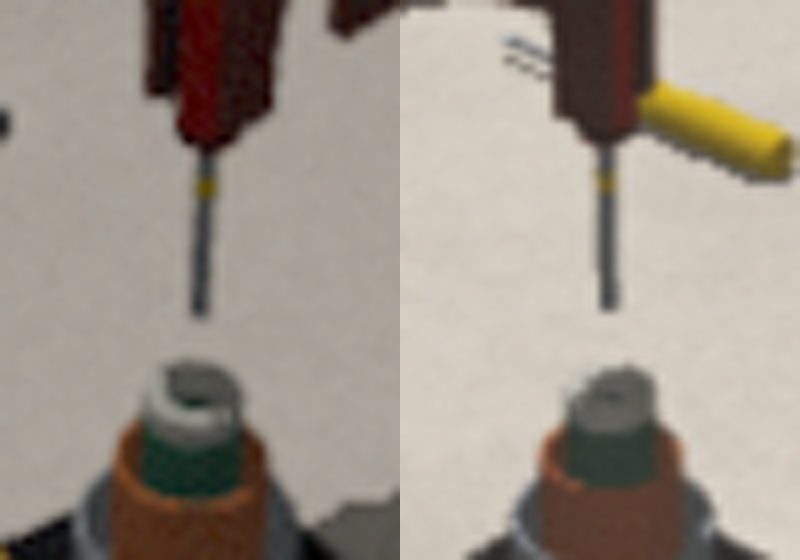

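The probe hangs upright above the bore, with the tip at scene crop (200,315) and side crop (609,310). The cap centres are at about (192,400) and (611,400). Next I measure the offset to sub-pixel in those same images.

```bash
cat >> h.py <<'E'
def stem_px(im,X,Y,zs):
    "column offset (px) of the stem axis from the projected vertical line at X,Y"
    g=im["frame"].astype(float).mean(2); out=[]
    for z in zs:
        u,v=proj(im,[X,Y,z]); r=int(round(v)); u0=int(round(u)); c=np.arange(u0-7,u0+8)
        l=g[r,c]; bg=np.interp(c,[c[1],c[-2]],[np.median(l[:3]),np.median(l[-3:])])
        w=np.clip(bg-l,0,None); w[w<.25*w.max()]=0
        out.append((w*c).sum()/w.sum()-u)
    return np.array(out)
E
python3 - <<'E'
from m import *; import pickle
o=pickle.load(open("im3.pkl","rb")); X,Y=.4889,-.0012; A=[];b=[]
for n in o:
    im=o[n]; s=stem_px(im,X,Y,np.linspace(.156,.202,15)); c=rim(im,(X,Y),.112,.019,.010,.006)
    uc=proj(im,[*c[0],.112])[0]-proj(im,[X,Y,.112])[0]
    W=cloud(im).reshape(-1,3);r=np.hypot(W[:,0]-X,W[:,1]-Y)
    q=W[(W[:,2]>.123)&(W[:,2]<.2)&(r<.02)]; q2=W[(W[:,2]>.233)&(W[:,2]<.24)&(r<.03)]
    m=rim(im,(X,Y),.080,.030,.027,.005)
    print(n,"stem",s.round(2),"cap",c,uc.round(2),"mid",m,"stemcloud",len(q),np.median(q,0).round(4))
    A.append(im["view"][0,:2]); k=460/-(im["view"]@[X,Y,.15,1])[2]; b.append((np.median(s)-uc)/k)
print("probe minus bore (m)",np.linalg.solve(A,b))
E
```

```text
scene stem [-0.8  -0.8  -0.82 -0.62 -0.85 -0.73 -0.78 -1.02 -0.79 -0.77 -0.82 -0.86
 -0.85 -0.83 -0.64] cap (array([ 0.4901, -0.0017]), 90, np.float64(0.0007), np.float64(0.1115)) -0.39 mid (array([ 0.4867, -0.0049]), 99, np.float64(0.0043), np.float64(0.0798)) stemcloud 38 [ 4.918e-01 -3.000e-04  1.741e-01]
side stem [0.57 0.56 0.57 0.48 0.06 0.04 0.04 0.06 0.06 0.09 0.08 0.09 0.12 0.15
 0.13] cap (array([4.87e-01, 4.00e-04]), 67, np.float64(0.0005), np.float64(0.1108)) 0.27 mid (array([ 0.4886, -0.0053]), 80, np.float64(0.0046), np.float64(0.0794)) stemcloud 28 [0.4866 0.0011 0.175 ]
probe minus bore (m) [ 0.00104399 -0.00066691]
```

The probe is within about 1 mm of the bore axis, against 6 mm of clearance. I apply a small x correction, lower to band level (TCP z = 0.112 - 0.060 + 0.101 = 0.153) and check.

Run:
```python
from m import *; import pickle
X,Y=.4882,-.0010
move_l([X,Y,.25],.05); move_l([X,Y,.19],.1); hold(.2); st("entering")
move_l([X,Y,.153],.05); hold(.4); st("in")
o={n:get_image(n) for n in("scene","side")}; pickle.dump(o,open("im4.pkl","wb"))
t=[]
for n in o:
    im=o[n]; c=rim(im,(.4889,-.0012),.112,.019,.010,.006); print(n,c,stem_px(im,.4889,-.0012,np.linspace(.118,.129,6)).round(2),proj(im,[.4889,-.0012,.112]))
    u,v=map(int,proj(im,[.4889,-.0012,.115])); t.append(cv2.resize(im["frame"][v-25:v+25,u-20:u+20],(400,500),interpolation=cv2.INTER_CUBIC)); print("origin",u-20,v-25)
cv2.imwrite("pics/in.png",np.hstack(t))
```

```text
entering 31.24 [ 0.4886 -0.001   0.1909] gap 0.0233 ff 30.0 F [-0.1  0.3 -1.5]
in 32.53 [ 0.4883 -0.001   0.1531] gap 0.0236 ff 30.0 F [ 0.1 -1.1 -0.6]
scene (array([ 0.492 , -0.0031]), 88, np.float64(0.0019), np.float64(0.1122)) [ 0.2  -0.76 -0.79 -0.68 -0.71 -0.46] (np.float64(259.7020057788572), np.float64(178.50053020329736))
origin 239 152
side (array([ 0.4899, -0.0014]), 61, np.float64(0.0019), np.float64(0.1111)) [0.47 0.47 0.48 0.49 0.71 0.62] (np.float64(266.3154132029815), np.float64(198.89067115640873))
origin 246 173
```

View pics/in.png

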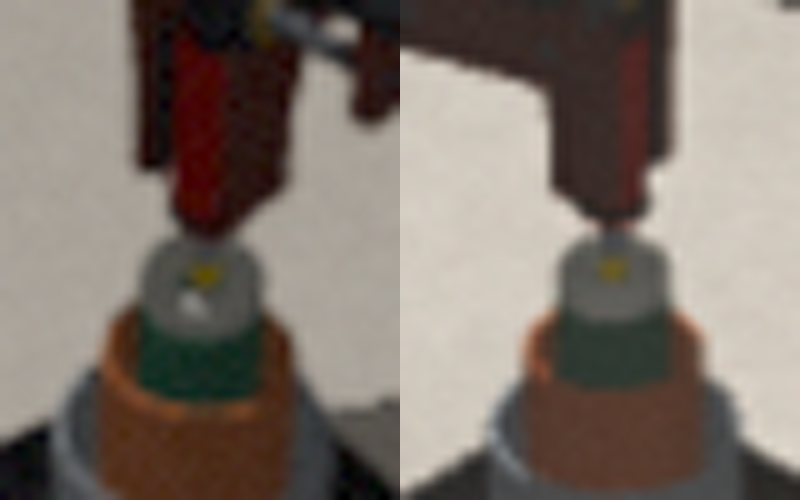

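The yellow band sits at the cap's top face: scene crop (205,275) against a predicted (207,270), and side crop (613,268). It is centred in the cap to within about 1 mm in both views, with no contact force. Handing in.

Run:
```python
from m import *
hold(.3); s=st("final"); print(abs(s["dq"]).max()); print(job_done())
```

```text
final 32.93 [ 0.4882 -0.001   0.153 ] gap 0.0236 ff 30.0 F [ 0.3  0.3 -1.5]
0.0009980623089306587
the job is handed in; nothing more can be done
None
```

I handed the job in at 33 s: the copper can is seated in the steel can, the green can is seated in the copper can, and the probe is held still in the bore with its yellow band level with the cap top, centred to within about 1 mm by the camera images (no verdict was returned).

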